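Hold a painted sample board in the reader slot

ROBOT

A 6-joint arm with a two-finger parallel gripper is mounted at the origin on the work surface. World frame = base frame: x ahead of the robot, y to its left, z up, the work surface at z = 0. Lengths are in m, angles in rad, forces in N, time in s.
With the tool pointing down it reaches from about 0.275 to 0.775 m from the base axis. Payload 14.6 kg.
Tool frame: the origin (TCP) lies midway between the tips of the shut fingers; the grasp point (between the pads) lies 19 mm behind it (grip_depth is the distance from the TCP to the grasp point, in m); z points along the fingers, y is the line along which they close (so a half turn about z gives the same grasp; the last joint's range is limited). The gripper opens to 85 mm and grips with 20 to 120 N. Pads are 22 mm wide; open, the fingers measure 114 mm over their backs; the gripper's body (76 mm by 85 mm) begins 54 mm behind the grasp point. The pads swing forward as they close: fully open they stand 13 mm farther back than shut.
Start: joints at [1.148, 0.263, -0.048, 1.259, 0, 1.415], TCP at [0.139, 0.506, 0.231] pointing down, gripper open.
Joint ranges: [-2.65, 2.65], [-0.89, 1.7], [-1.18, 1.37], [-2.13, 2.11], [-1.35, 1.29], [-3.14, 3.14]. Speed limits (rad/s): [1.89, 1.89, 2.57, 2.79, 3.14, 3.14].

INTERFACE

Orientations are given as a 3x3 rotation matrix whose columns are the frame's x, y, z axes.
In Python, from plant import get_obs, capture, sign_off, grip_depth gives the robot as it stands. The module is installed in compiled form; this text tells all that it offers.
- The arm moves only by the shell command python3 -m crank 'ROWS' [FORCE]. ROWS is a JSON object of lists of equal length, an entry for each row: "linear": the shift along the tool's x, y, z in units of 25 cm (1.0 is 25 cm), a list of three; "roll": the turn about the tool's z in units of 90 degrees (1.0 is 90 degrees); "gripper": the closure, from 0 (fully open) to 1 (shut). In form: {"linear": [[x, y, z], ...], "roll": [roll, ...], "gripper": [gripper, ...]}. A call has 1 to 8 rows; each row shifts and turns the commanded pose from where the row before left it, along the tool's axes as they then stand; what a row does not reach is not made up. A row lasts 1/12 s, in which the tool goes at most 41.7 mm and 7.16 degrees, less where a joint would pass 70% of its speed; a pose out of reach is approached as far as the arm can. A call with a number of a shift or a turn outside -1 to 1 is refused whole. A call with a gripper value outside its range is refused whole. The fingers move at their own pace and stop on an object; FORCE is the grip in N (left out, the last holds). Time passes only in rows, so rows that do not move let the fingers close. It gives the time, the measured TCP pose, the force, the opening and the grip force at its end, in the units of the state.
- get_obs(): the state, without advancing time (a new reading comes with each control period).
- capture(name): name is "scene" or "top"; returns a dict with "frame" (400x640x3 uint8, blue, green, red), "intrinsics" (3x3 intrinsics, pixels), "T" (4x4, takes a point from camera to world coordinates). Camera axes: x right, y down, z forward; pixel columns grow to the right and rows downward; lengths in m; the calibration is good to about 2 mm. A picture is of the moment at which its call begins. There is no depth.
- sign_off(): hands the job in; it is judged then, once.
The state is a dict: "t": time; "joint_pos": joint angles; "qvel": joint speeds; "tau": joint torques, N m; "tool_pos": TCP position; "eef_rot": TCP orientation; "force": force on the tool from outside, world axes, zero at the start; "torque": the same for the moment, N m; "width": finger opening in m; "finger_force": force on a finger pad.
Only numpy, scipy, OpenCV 4.12 (cv2) and the standard library are available. Lean on these libraries where they do the work, as an engineer would, in place of code of your own. Each camera call takes 0.05 s, during which the arm holds its last target. There are 200 camera calls.

TASK

Twist the round knob of the colour reader's swivelling cap anticlockwise until the cap is swung well clear of the slot. Then take the taller, narrower painted board out of the wooden rack, pass it upright down through the slot, push it down against the spring plate inside to the end of the plate's travel, and finish still gripping it and holding it pressed down there. Leave the short board, the drinking bottle, the paint pot and the paintbrush alone.

Things in the scene. Friction and masses are not known exactly. Their poses are not given: they have to be found in the camera images.
- slot (a point): Centre of the mouth of the slot in the flat top of the colour reader, a fixed grey box 150 (x) x 200 (y) x 80 mm high; the point is on its top face, 30 mm to -y of the box's middle. Axes turn with the reader, z up. The slot is a straight vertical well 12 mm wide along x, 52 mm long along y, 50 mm deep, mouth bevelled by 3 mm, with a steel spring plate 30 mm below the mouth.
- cap_knob (a point): Grip point on the axis of the cap's upright round black knob: 36 mm diameter, from 7 to 40 mm above the reader's top; the point is 27 mm above that top, 60 mm to +y of the slot centre. The captive knob turns in place about the vertical with a 5 mm thick cover flat on the reader: a disc of 34 mm radius 60 mm from the axis, on a 30 mm wide arm. Axes: the reader's, not turning with the knob.
- cap (a joint): Angle of the cap in rad: 0 with the disc centred over the slot, growing as it is turned anticlockwise seen from above (disc swings towards the reader's +x side), stop at 1.6. From about 0.8 the slot is uncovered. It turns against light friction (0.06 N m) and stays where it is left.
- plate (a joint): How far the spring plate inside the slot is pressed down, in m: 0 at rest (its top 30 mm below the slot's mouth), hard stop at 0.014 (top 44 mm below the mouth). It pushes back with about 2.3 N at first and about 6 N at the stop, and comes back up when not pressed.
- sample_center (a point): Centre (half-way up) of the board to insert: rigid, painted dark red with pale veins, 10 mm thick along its own x, 50 mm wide along its y, 120 mm tall along its z, about 50 g. It stands upright and loose in one of the two grooves of the rack (either one), its lowest 18 mm in the groove.
- offcut_center (a point): Centre of the other, shorter and wider board of the same paint, to be left alone: 10 mm thick (x), 70 mm wide (y), 70 mm tall (z), standing in the rack's other groove, 74 mm away across the boards' faces.
- rack: Fixed pale wooden block, origin at the centre of its underside, 130 mm (x) by 110 mm (y) by 30 mm high, with two grooves along its y at x = -37 and +37 mm, each 13 mm wide, 75 mm long and 18 mm deep, in which the boards stand.
- flask: Teal drinking bottle with white cap, 68 mm diameter, 230 mm tall, upright; origin at the centre of its foot. Leave alone.
- paint_pot: Small closed paint pot, 66 mm diameter, 65 mm tall, upright; origin at the centre of its foot. Leave alone.
- paintbrush: Paintbrush lying flat on the work surface, origin under its middle. Leave alone.
There are look-alikes about, which are no part of the job. What is shaped like the part that bears sample_center but purple is not meant.

How it is judged:
On the way, in this order (a step that is already met when the one before it is completed fails the run):
1. the cap is turned clear of the slot (value of joint cap above 0.85 rad), for 0.2 s.
2. the tall board's lower end is in the slot (z of sample_center in the frame of slot below 0.05 m and horizontal distance between sample_center and slot below 0.008 m), for 0.1 s.
At the end, for the whole second after the job is handed in: Cap beyond 0.8 rad; tall board upright (0.12 rad) in the slot, its centre within 6 mm of the slot's centre in plan and under 26 mm above the mouth; plate pressed over 8 mm; fingers grip the board (over 2 N, grasp point below its top edge) through the last second (value of joint cap above 0.8 rad and value of joint plate above 0.008 m and z of sample_center in the frame of slot below 0.026 m and horizontal distance between sample_center and slot below 0.006 m and angle between sample_center's own z axis and vertical below 0.12 rad and z of the grasp point in the frame of sample_center below 0.06 m and contact force between the fingers and sample above 2 N); the arm keeps its last pose, push and grip.
It fails at once if the short board is disturbed (distance of offcut_center from where it was at the start of the episode above 0.03 m).
It fails at once if the bottle is disturbed (distance of flask from where it was at the start of the episode above 0.03 m).
It fails at once if the paint pot is disturbed (distance of paint_pot from where it was at the start of the episode above 0.03 m).
It fails at once if the paintbrush is disturbed (distance of paintbrush from where it was at the start of the episode above 0.03 m).
It also fails if it takes over 62 s, if anything falls off the work surface, if the arm or the gripper's body presses on something with over 40 N, if the wrist force passes 120 N, or if a joint passes its speed limit or range.

## Working session

There is one attempt and no reset: what is moved stays moved. The work goes in short steps, Python scripts to look and compute and a shell command to move; the robot and the scene stay as the last step left them, time stands still between calls to the robot, and variables do not carry over. Pictures are saved under pics/ and viewed, at most 10 in all, crops included, and the job is handed in when it is done.

```bash
mkdir -p pics
python3 - <<'E'
from plant import *
import cv2,numpy as np
for n in("scene","top"):
    c=capture(n);cv2.imwrite(f"pics/{n}0.png",c["frame"]);np.savez(f"{n}.npz",f=c["frame"],K=c["intrinsics"],T=c["T"]);print(c["intrinsics"].round(1).tolist(),c["T"].round(3).tolist())
o=get_obs();print(o["t"],o["tool_pos"],o["eef_rot"],o["width"],grip_depth)
E
```

```text
[[514.9, 0.0, 320.2], [0.0, 514.9, 204.6], [0.0, 0.0, 1.0]] [[-0.131, 0.736, -0.664, 1.341], [0.991, 0.091, -0.095, 0.057], [-0.01, -0.67, -0.742, 0.873], [0.0, 0.0, 0.0, 1.0]]
[[403.3, 0.0, 315.1], [0.0, 403.3, 196.4], [0.0, 0.0, 1.0]] [[-0.009, -0.994, 0.108, 0.548], [-0.999, 0.005, -0.035, -0.012], [0.034, -0.108, -0.994, 0.976], [0.0, 0.0, 0.0, 1.0]]
0.1 [0.13882358 0.50608888 0.23087592] [[-9.64352248e-01  2.64621589e-01 -3.94552620e-04]
 [ 2.64621833e-01  9.64351910e-01 -8.24355550e-04]
 [ 1.62345297e-04 -8.99376365e-04 -9.99999582e-01]] 0.08575343244595454 0.0187
```

View pics/scene0.png

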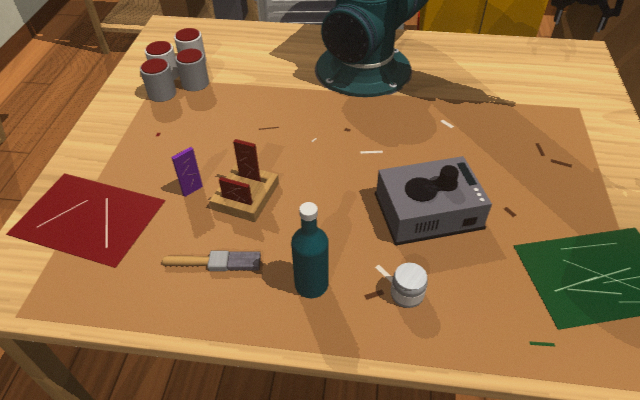

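View pics/top0.png

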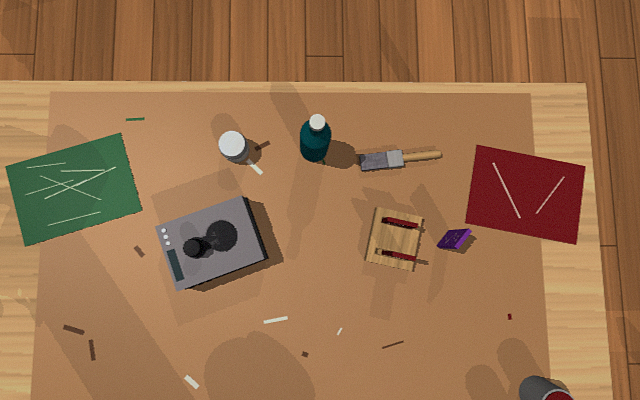

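The scene view shows three candidates for the board: the tall red one at (247,160), the short red one at (236,190) and the purple one at (187,172), which stands outside the rack. The tall, narrow red board in the rack fits the description. The knob is at about (195,247) in the top view, with the disc at (222,236). I'll enlarge these to confirm.

Run:
```python
import cv2,numpy as np
t=np.load("top.npz")["f"];s=np.load("scene.npz")["f"]
f=lambda im,x,y:cv2.resize(im[y:y+75,x:x+100] ,(400,300),interpolation=cv2.INTER_CUBIC)
g=lambda im,x,y:cv2.resize(im[y:y+112,x:x+150],(400,300),interpolation=cv2.INTER_CUBIC)
cv2.imwrite("pics/crop1.png",np.vstack([np.hstack([f(t,355,200),g(t,140,185)]),np.hstack([f(s,190,135),g(s,365,140)])]))
```

```text
(no output)
```

View pics/crop1.png

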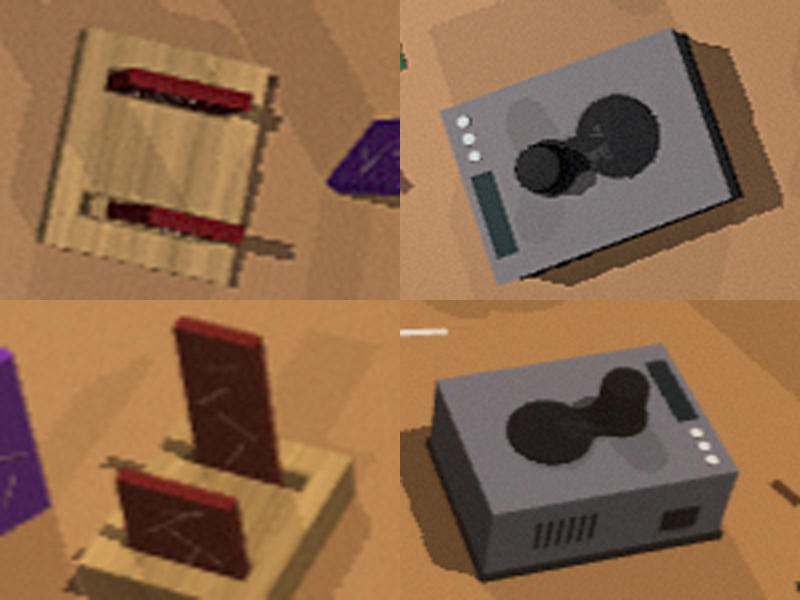

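The crop confirms it: the tall red board is in the groove nearer the robot, the short one is in the farther groove, and the purple one is outside the rack. Next I'll convert these pixels to positions using both views.

```bash
cat > h.py <<'E'
import numpy as np,cv2
def ray(n,p,z):
    d=np.load(n+".npz");p=np.atleast_2d(np.array(p,float))
    v=np.c_[p,np.ones(len(p))]@np.linalg.inv(d["K"]).T@d["T"][:3,:3].T;o=d["T"][:3,3]
    return (o+v*((z-o[2])/v[:,2])[:,None])[:,:2]
def crop(pts,x,y,s): return np.array(pts,float)/s+np.array([x,y])-0.5+0.5/s
E
python3 - <<'E'
from h import *
k=8/3
P=dict(
rt=ray("top",crop([(42,110),(272,30),(340,197),(98,283)],140,185,k),.08),
rs=ray("scene",crop([(263,45),(37,82),(93,213),(337,172)],365,140,k),.08))
for n,p in P.items():
    e=p[1]-p[0];print(n,p.round(3).tolist(),"c",p.mean(0),"yaw of -y",np.degrees(np.arctan2(*(p[1]+p[2]-p[0]-p[3])[::-1])),[np.linalg.norm(p[i]-p[i-1]).round(3) for i in range(4)])
print("knobtop",ray("top",crop([(145,168)],140,185,k),.12),ray("scene",crop([(226,88)],365,140,k),.12))
print("disc",ray("top",crop([(219,136)],140,185,k),.085),ray("scene",crop([(151,132)],365,140,k),.085))
print("rack",ray("top",crop([(86,30),(270,68),(232,285),(42,240)],355,200,4),.03))
for n,o,pts in (("top",(355,200),[(107,200),(152,204),(243,226),(243,242),(107,217)]),("scene",(190,135),[(175,29),(187,17),(264,34),(262,46)])):
    print(n,"tall",ray(n,crop(pts,*o,4),.132))
print("short",ray("top",crop([(180,89)],355,200,4),.082))
E
```

```text
rt [[0.583, 0.308], [0.648, 0.121], [0.51, 0.064], [0.443, 0.258]] c [0.54576658 0.18759631] yaw of -y -70.95971847878461 [np.float64(0.148), np.float64(0.198), np.float64(0.15), np.float64(0.206)]
rs [[0.448, 0.257], [0.516, 0.07], [0.653, 0.12], [0.588, 0.306]] c [0.55137203 0.18805474] yaw of -y -70.37221775355175 [np.float64(0.148), np.float64(0.199), np.float64(0.146), np.float64(0.197)]
knobtop [[0.535346   0.21240494]] [[0.54667066 0.21561256]]
disc [[0.5602314  0.16213929]] [[0.56724726 0.16242742]]
rack [[ 0.62506692 -0.1886268 ]
 [ 0.60178957 -0.29766667]
 [ 0.47534374 -0.27044518]
 [ 0.50249826 -0.15968604]]
top tall [[ 0.52772303 -0.17827732]
 [ 0.52541623 -0.20187125]
 [ 0.51354046 -0.2494182 ]
 [ 0.50527429 -0.24911731]
 [ 0.51893427 -0.178039  ]]
scene tall [[ 0.51907639 -0.25032112]
 [ 0.50852546 -0.24619253]
 [ 0.51728806 -0.20109336]
 [ 0.52704392 -0.20006309]]
short [[ 0.58749807 -0.23079545]]
```

```bash
python3 -m crank '{"linear":[[-0.124,-0.046,0],[-0.124,-0.046,0],[-0.124,-0.046,0],[-0.124,-0.046,0],[-0.124,-0.046,0],[-0.124,-0.046,0],[-0.124,-0.046,0],[-0.124,-0.046,0]],"roll":[0,0,0,0,0,0,0,0],"gripper":[0,0,0,0,0,0,0,0]}' 30
python3 -m crank '{"linear":[[-0.124,-0.046,0],[-0.124,-0.046,0],[-0.124,-0.046,0],[-0.124,-0.046,0],[-0.124,-0.046,0],[-0.124,-0.046,0],[-0.124,-0.046,0],[0,0,0]],"roll":[0,0,0,0,0,0,0,0],"gripper":[0,0,0,0,0,0,0,0]}'
```

```text
t: 0.77
tool_pos: [0.3547, 0.3507, 0.2311]
eef_rot: [[-0.964, 0.265, -0.0], [0.265, 0.964, -0.0], [0.0, -0.0, -1.0]]
force: [0.2, 0.8, -0.4]
width: 0.0854
finger_force: 0.0
t: 1.43
tool_pos: [0.5455, 0.2137, 0.2301]
eef_rot: [[-0.963, 0.268, -0.0], [0.268, 0.963, -0.001], [-0.0, -0.001, -1.0]]
force: [-0.6, -0.5, 0.1]
width: 0.0853
finger_force: 0.0
```

```bash
python3 -m crank '{"linear":[[0.023,0,0.07],[0,0,0.09],[0,0,0.1],[0,0,0.1],[0,0,0.1],[0,0,0.06],[0,0,0.03],[0,0,0]],"roll":[0,0,0,0,0,0,0,0],"gripper":[0,0,0,0,0,0,0,0]}' 30
python3 -m crank '{"linear":[[0,0,0],[0,0,0],[0,0,0],[0,0,0],[0,0,0],[0,0,0],[0,0,0],[0,0,0]],"roll":[0,0,0,0,0,0,0,0],"gripper":[1,1,1,1,1,1,1,1]}'
```

```text
t: 2.1
tool_pos: [0.5352, 0.2183, 0.0923]
eef_rot: [[-0.964, 0.265, -0.003], [0.265, 0.964, -0.001], [0.002, -0.001, -1.0]]
force: [1.3, -0.2, 0.2]
width: 0.0855
finger_force: 0.0
t: 2.77
tool_pos: [0.5362, 0.2171, 0.095]
eef_rot: [[-0.964, 0.265, 0.001], [0.265, 0.964, -0.003], [-0.002, -0.002, -1.0]]
force: [-4.7, -10.6, 13.3]
width: 0.0352
finger_force: 29.2
```

```bash
python3 -m crank '{"linear":[[0,-0.006,-0.008],[0,0,0],[0,0,0],[0,0,0],[0,0,0],[0,0,0],[0,0,0],[0,0,0]],"roll":[0,-0.04,-0.06,-0.06,-0.06,-0.06,-0.06,-0.06],"gripper":[1,1,1,1,1,1,1,1]}'
python3 -m crank '{"linear":[[0,0,0],[0,0,0],[0,0,0],[0,0,0],[0,0,0],[0,0,0],[0,0,0],[0,0,0]],"roll":[-0.06,-0.06,-0.06,-0.06,-0.06,-0.06,-0.06,0],"gripper":[1,1,1,1,1,1,1,1]}'
```

```text
t: 3.43
tool_pos: [0.5362, 0.2159, 0.0954]
eef_rot: [[-0.934, -0.356, 0.0], [-0.356, 0.934, -0.002], [0.001, -0.002, -1.0]]
force: [6.6, -7.4, -12.9]
width: 0.0346
finger_force: 37.3
t: 4.1
tool_pos: [0.5368, 0.2151, 0.0954]
eef_rot: [[-0.519, -0.855, 0.001], [-0.855, 0.519, -0.004], [0.003, -0.003, -1.0]]
force: [9.9, -13.8, -15.0]
width: 0.0348
finger_force: 37.2
```

```bash
python3 -m crank '{"linear":[[0,0,0],[0,0,0],[0,0,0],[0,0,0],[0,0,0],[0,0,-0.06],[0,0,-0.1],[0,0,-0.12]],"roll":[0,0,0,0,0,0,0,0],"gripper":[0,0,0,0,0,0,0,0]}'
python3 -m crank '{"linear":[[0,0,-0.14],[0,0,-0.14],[0.02,-0.13,-0.1],[0.03,-0.14,0],[0.03,-0.14,0],[0.03,-0.14,0],[0.03,-0.14,0],[0,0,0]],"roll":[0,0,0,0,0,0,0,0],"gripper":[0,0,0,0,0,0,0,0]}'
python3 - <<'E'
from plant import *
import cv2,numpy as np
f=[]
for n in("scene","top"):
    c=capture(n);np.savez(f"{n}.npz",f=c["frame"],K=c["intrinsics"],T=c["T"]);f.append(c["frame"])
s,t=f
g=lambda im,x,y:cv2.resize(im[y:y+112,x:x+150],(800,597),interpolation=cv2.INTER_CUBIC)
cv2.imwrite("pics/a.png",g(t,140,185));cv2.imwrite("pics/b.png",g(s,365,140));cv2.imwrite("pics/t1.png",t)
E
```

```text
t: 4.77
tool_pos: [0.5348, 0.2169, 0.1656]
eef_rot: [[-0.523, -0.852, -0.003], [-0.852, 0.523, -0.001], [0.002, 0.002, -1.0]]
force: [1.3, 0.5, 0.4]
width: 0.0856
finger_force: 0.0
t: 5.43
tool_pos: [0.6677, 0.0926, 0.2592]
eef_rot: [[-0.526, -0.85, -0.001], [-0.85, 0.526, -0.001], [0.001, -0.0, -1.0]]
force: [0.6, -0.1, -0.9]
width: 0.0857
finger_force: 0.0
```

View pics/a.png

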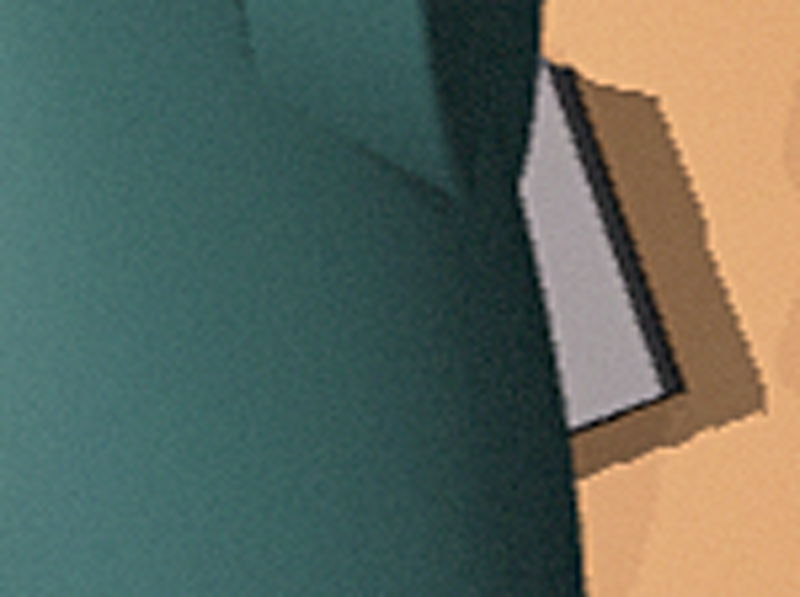

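View pics/b.png

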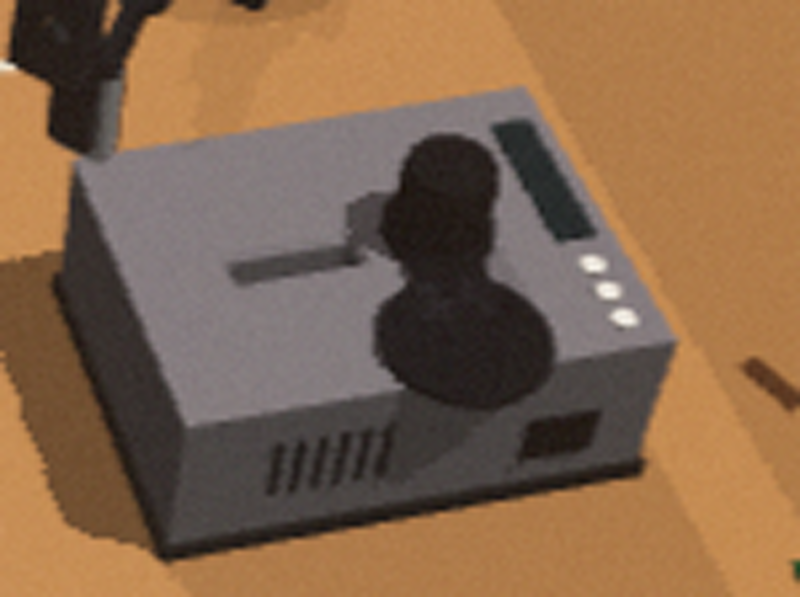

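The cap is swung clear and the slot is visible at crop (295,264). The arm hides it in the top view. I'll move over the rack, then look at the slot and board again.

```bash
python3 -m crank '{"linear":[[0.079,0.128,0],[0.079,0.128,0],[0.079,0.128,0],[0.079,0.128,0],[0.135,-0.083,0],[0.135,-0.083,0],[0.135,-0.083,0],[0.135,-0.083,0]],"roll":[0,0,0,0,0,0,0,0],"gripper":[0,0,0,0,0,0,0,0]}'
python3 -m crank '{"linear":[[0.135,-0.083,0],[0.135,-0.083,0],[0.135,-0.083,0],[0.135,-0.083,0],[0,0,0],[0,0,0],[0,0,0],[0,0,0]],"roll":[0,0,0,0,-0.07,-0.07,-0.07,0],"gripper":[0,0,0,0,0,0,0,0]}'
python3 - <<'E'
from plant import *
import cv2,numpy as np
f=[]
for n in("scene","top"):
    c=capture(n);np.savez(f"{n}.npz",f=c["frame"],K=c["intrinsics"],T=c["T"]);f.append(c["frame"])
s,t=f
cv2.imwrite("pics/c.png",np.hstack([cv2.resize(t[210:285,165:265],(400,300),interpolation=cv2.INTER_CUBIC),cv2.resize(s[135:210,190:290],(400,300),interpolation=cv2.INTER_CUBIC)]))
from h import *
p=crop([(228,262),(238,287),(365,263),(350,245)],365,140,16/3);print(ray("scene",p,.08).round(4).tolist(),ray("scene",p.mean(0),.08))
E
```

```text
t: 6.2
tool_pos: [0.5131, -0.0622, 0.2615]
eef_rot: [[-0.521, -0.853, 0.001], [-0.853, 0.521, -0.0], [-0.001, -0.001, -1.0]]
force: [1.5, 1.3, 0.4]
width: 0.0852
finger_force: 0.0
t: 6.87
tool_pos: [0.514, -0.2195, 0.2611]
eef_rot: [[-0.213, -0.977, 0.0], [-0.977, 0.213, 0.0], [-0.0, -0.0, -1.0]]
force: [-0.4, -0.0, 0.0]
width: 0.0852
finger_force: 0.0
[[0.5646, 0.1336], [0.5779, 0.1378], [0.5585, 0.1878], [0.5491, 0.182]] [[0.56254464 0.16023328]]
```

View pics/c.png

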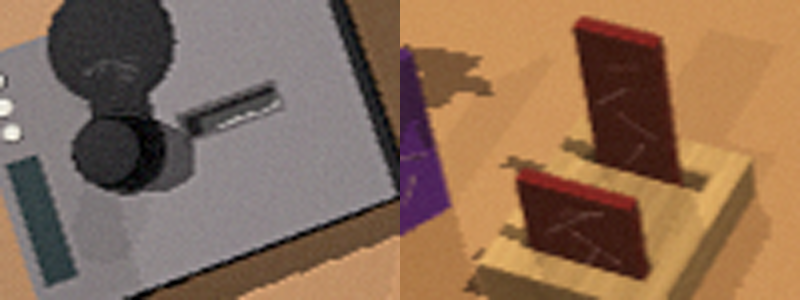

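The top crop shows the slot at about (233,110), uncovered, with the disc at upper left. The board is still upright in the rack.

```bash
python3 - <<'E'
from h import *
p=crop([(180,118),(272,82),(283,103),(197,137)],165,210,4);q=ray("top",p,.08);print(q.round(4).tolist(),q.mean(0))
E
python3 -m crank '{"linear":[[0.017,-0.014,0.1],[0,0,0.12],[0,0,0.13],[0,0,0.13],[0,0,0.12],[0,0,0.06],[0,0,0.03],[0,0,0]],"roll":[0,0,0,0,0,0,0,0],"gripper":[0,0,0,0,0,0,0,0]}' 30
python3 -m crank '{"linear":[[0,0,0],[0,0,0],[0,0,0],[0,0,0],[0,0,0],[0,0,0],[0,0,0],[0,0,0]],"roll":[0,0,0,0,0,0,0,0],"gripper":[1,1,1,1,1,1,1,1]}'
python3 -m crank '{"linear":[[0,0,0],[0,0,0],[0,0,0],[0,0,0]],"roll":[0,0,0,0],"gripper":[1,1,1,1]}'
```

```text
[[0.553, 0.1895], [0.5723, 0.1397], [0.5607, 0.1335], [0.5426, 0.1801]] [0.55715862 0.16070059]
t: 7.63
tool_pos: [0.5162, -0.2245, 0.0873]
eef_rot: [[-0.221, -0.975, -0.002], [-0.975, 0.221, 0.001], [-0.001, 0.002, -1.0]]
force: [-0.2, -0.5, -0.8]
width: 0.0854
finger_force: 0.0
t: 8.3
tool_pos: [0.5169, -0.2254, 0.0886]
eef_rot: [[-0.219, -0.976, 0.0], [-0.976, 0.219, -0.0], [0.0, -0.0, -1.0]]
force: [-0.8, 0.2, 6.2]
width: 0.0098
finger_force: 31.2
t: 8.63
tool_pos: [0.5169, -0.2255, 0.0887]
eef_rot: [[-0.219, -0.976, 0.0], [-0.976, 0.219, -0.0], [0.0, -0.001, -1.0]]
force: [-0.8, 0.5, 5.0]
width: 0.0091
finger_force: 31.2
```

```bash
python3 -m crank '{"linear":[[0,0,-0.04],[0,0,-0.08],[0,0,-0.1],[0,0,-0.1],[0,0,-0.1],[0,0,-0.06],[0,0,0],[-0.05,0.006,0]],"roll":[0,0,0,0,0,0,0,0],"gripper":[1,1,1,1,1,1,1,1]}'
python3 -m crank '{"linear":[[-0.12,0.014,0],[-0.14,0.016,0],[-0.14,0.016,0],[-0.14,0.016,0],[-0.14,0.016,0],[-0.14,0.016,0],[-0.14,0.016,0],[-0.14,0.016,0]],"roll":[0,0,0,0,0,0,0,0],"gripper":[1,1,1,1,1,1,1,1]}'
python3 -m crank '{"linear":[[-0.14,0.016,0],[-0.14,0.016,0],[-0.11,0.014,0],[0,0,0],[0,0,0],[0,0,0],[0,0,0],[0,0,0]],"roll":[0,-0.04,-0.06,-0.06,-0.07,-0.07,-0.057,0],"gripper":[1,1,1,1,1,1,1,1]}'
```

```text
t: 9.3
tool_pos: [0.5183, -0.214, 0.2089]
eef_rot: [[-0.22, -0.975, 0.001], [-0.975, 0.22, -0.001], [0.001, -0.001, -1.0]]
force: [-0.5, 0.5, -1.9]
width: 0.0098
finger_force: 30.3
t: 9.97
tool_pos: [0.5465, 0.0648, 0.2074]
eef_rot: [[-0.219, -0.976, -0.002], [-0.976, 0.219, 0.0], [0.0, 0.002, -1.0]]
force: [1.2, -0.4, -0.0]
width: 0.0096
finger_force: 30.3
t: 10.63
tool_pos: [0.555, 0.1608, 0.2074]
eef_rot: [[0.338, -0.941, -0.002], [-0.941, -0.338, -0.0], [-0.0, 0.002, -1.0]]
force: [1.2, 0.1, -1.0]
width: 0.0096
finger_force: 30.3
```

```bash
python3 -m crank '{"linear":[[0.007,-0.010,0.04],[0,0,0.06],[0,0,0.04],[0,0,0.016],[0,0,0],[0,0,0]],"roll":[0,0,0,0,0,0],"gripper":[1,1,1,1,1,1]}'
python3 - <<'E'
from plant import *
import cv2,numpy as np
f=[]
for n in("scene","top"):
    c=capture(n);np.savez(f"{n}.npz",f=c["frame"],K=c["intrinsics"],T=c["T"]);f.append(c["frame"])
s,t=f
cv2.imwrite("pics/d.png",cv2.resize(s[130:205,380:480],(800,600),interpolation=cv2.INTER_CUBIC))
E
```

```text
t: 11.13
tool_pos: [0.5587, 0.1594, 0.1691]
eef_rot: [[0.332, -0.943, -0.001], [-0.943, -0.332, -0.0], [-0.0, 0.0, -1.0]]
force: [-0.2, -1.5, -0.4]
width: 0.0096
finger_force: 30.3
```

View pics/d.png

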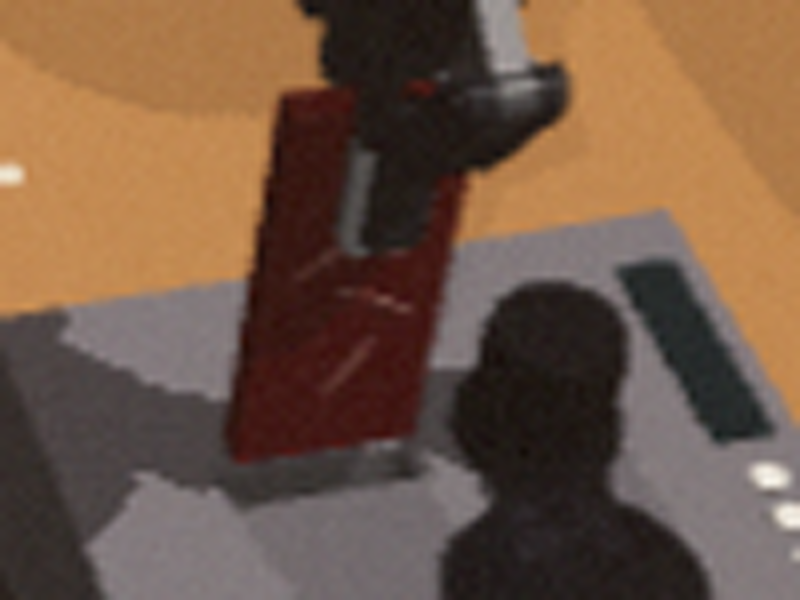

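Run:
```python
from h import *
b=ray("scene",crop([(230,462),(413,437)],380,130,8),.0924);s=ray("scene",crop([(238,507),(425,474)],380,130,8),.08)
ux=np.array([.943,.332]);uy=np.array([-.332,.943])
print(b,s)
for n,p in(("board c",b.mean(0)-5*ux/1000),("slot front",s.mean(0)),("slot est",np.array([.5625,.1602])),("tcp",np.array([.5587,.1594]))):print(n,p,p@ux,p@uy)
print(np.linalg.norm(b[1]-b[0]),np.degrees(np.arctan2(*(b[1]-b[0])[::-1])))
```

```text
[[0.57233862 0.13439109]
 [0.55725504 0.18207259]] [[0.57646797 0.13800077]
 [0.55828221 0.18705289]]
board c [0.56008183 0.15657184] 0.580139014575973 -0.03829992497212285
slot front [0.56737509 0.16252683] 0.5889936173830611 -0.03510573240343462
slot est [0.5625 0.1602] 0.5836239 -0.0356814
tcp [0.5587 0.1594] 0.5797749 -0.03517420000000002
0.05001040215395913 107.5542656526245
```

```bash
python3 -m crank '{"linear":[[-0.012,-0.004,0],[0,0,0.02],[0,0,0.02],[0,0,0.016],[0,0,0.012],[0,0,0.012],[0,0,0]],"roll":[0,0,0,0,0,0,0],"gripper":[1,1,1,1,1,1,1]}' 40
```

```text
t: 11.82
tool_pos: [0.5584, 0.1625, 0.1485]
eef_rot: [[0.334, -0.943, -0.001], [-0.943, -0.334, -0.0], [-0.0, 0.001, -1.0]]
force: [-0.3, -0.5, -0.6]
width: 0.0093
finger_force: 41.5
```

```bash
python3 -m crank '{"linear":[[0,0,0.016],[0,0,0.016],[0,0,0.016],[0,0,0.016],[0,0,0.016],[0,0,0]],"roll":[0,0,0,0,0,0],"gripper":[1,1,1,1,1,1]}' 60
```

```text
t: 12.32
tool_pos: [0.5585, 0.1625, 0.1284]
eef_rot: [[0.334, -0.943, -0.001], [-0.943, -0.334, -0.0], [-0.0, 0.001, -1.0]]
force: [-1.0, -0.5, -1.7]
width: 0.0091
finger_force: 62.0
```

```bash
python3 -m crank '{"linear":[[0,0,0.012],[0,0,0.012],[0,0,0.012],[0,0,0.012],[0,0,0]],"roll":[0,0,0,0,0],"gripper":[1,1,1,1,1]}' 60
python3 -m crank '{"linear":[[0,0,0.008],[0,0,0.006],[0,0,0],[0,0,0]],"roll":[0,0,0,0],"gripper":[1,1,1,1]}'
```

```text
t: 12.73
tool_pos: [0.5586, 0.1625, 0.117]
eef_rot: [[0.334, -0.943, -0.0], [-0.943, -0.334, -0.0], [-0.0, 0.0, -1.0]]
force: [-2.7, -1.6, 1.5]
width: 0.0092
finger_force: 62.7
t: 13.07
tool_pos: [0.5586, 0.1625, 0.1138]
eef_rot: [[0.334, -0.943, 0.0], [-0.943, -0.334, -0.0], [0.0, 0.0, -1.0]]
force: [-3.3, -1.8, 4.4]
width: 0.0093
finger_force: 62.9
```

Force is now rising with the spring. I'll go on a little to the stop.

```bash
python3 -m crank '{"linear":[[0,0,0.006],[0,0,0.006],[0,0,0.006],[0,0,0],[0,0,0]],"roll":[0,0,0,0,0],"gripper":[1,1,1,1,1]}'
python3 - <<'E'
from plant import *
import cv2,numpy as np
s=capture("scene")["frame"]
cv2.imwrite("pics/e.png",cv2.resize(s[130:205,380:480],(800,600),interpolation=cv2.INTER_CUBIC))
E
```

```text
t: 13.48
tool_pos: [0.5589, 0.1625, 0.1122]
eef_rot: [[0.334, -0.943, 0.003], [-0.943, -0.334, 0.0], [0.001, -0.003, -1.0]]
force: [-16.4, -3.2, 44.2]
width: 0.0094
finger_force: 68.8
```

View pics/e.png

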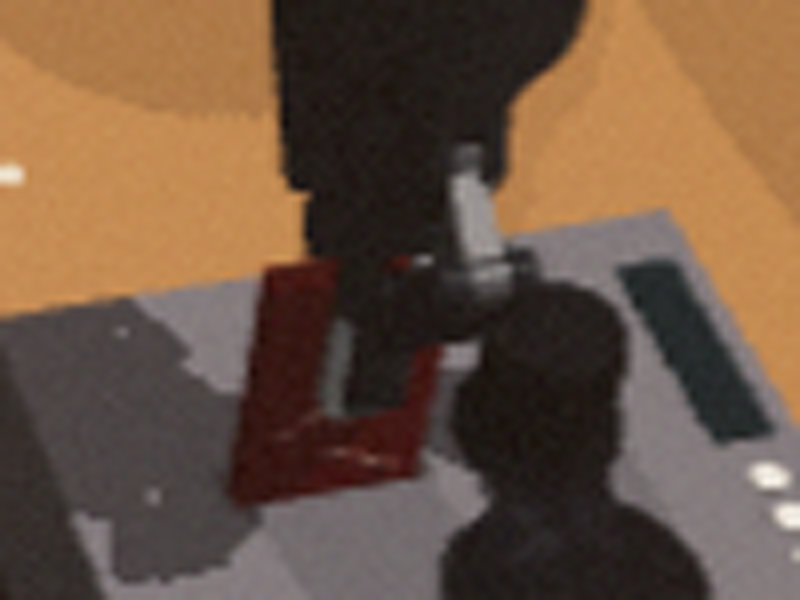

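The board stands upright in the slot, its visible lower edge at the mouth at crop (230–420, 500–475), and the plate is at its hard stop. I'll ease the push slightly and hand in.

```bash
python3 -m crank '{"linear":[[0,0,-0.005],[0,0,0],[0,0,0]],"roll":[0,0,0],"gripper":[1,1,1]}'
python3 -c "
from plant import *
print(sign_off())"
```

```text
t: 13.78
tool_pos: [0.5588, 0.1625, 0.1125]
eef_rot: [[0.334, -0.943, 0.002], [-0.943, -0.334, 0.0], [0.001, -0.002, -1.0]]
force: [-12.5, -3.1, 30.6]
width: 0.0093
finger_force: 66.5
the job is handed in; nothing more can be done
None
```

I turned the cap about 1.3 rad clear of the slot, put the tall red board upright in it, and handed in at 13.8 s with the board still gripped and pressed to the plate's stop; sign-off returned no verdict.

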